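# Close the clamp over the culture dish

## Task

One of the two dish clamps has a culture dish in its nest. With a finger, push that clamp's strap round until it lies across the dish against its stop, and only then push its cam lever all the way down; nothing is to be gripped or picked up. Leave the dish lying in its nest, and leave the empty clamp and everything else on the bench as they are.

Things in the scene. Friction and masses are not known exactly. Their poses are not given: they have to be found in the camera images.
- dish_clamp_a: Dish clamp with the dish in it (dish_clamp_b is alike but empty), screwed down. Origin: underside centre, below the nest centre; z up. Grey plate 130 (x) x 214 (y) mm, 12 thick. Nest: black disc 67 across, top at z=14, with six steel pegs round it up to z=21. In this frame: strap pivot, a vertical axis at x=0, y=+68 (cap to z=56); lever block 36 wide (x), y=-54 to -100, up to z=68.
- strap_a (a joint): Steel strap of dish_clamp_a, turning level about its pivot (x=0, y=+68 mm in the clamp). 0 = parked, pointing nearly to the clamp's -x; 1.45 rad = closed on its stop, pointing to the clamp's -y across the nest, its end under the lever block. Points at (-pi/2 - 1.45 + value) in the clamp's frame, counter-clockwise from above. Stays where left; about 1 N at the push point moves it.
- strap_a_push (a point): On the strap, 85 mm from the pivot, z=50, in the middle of its upright rib; turns with it. Push the rib sideways here, on its face turned away from the nest. The strap is a flat bar 24 wide, 140 long from the pivot, z=36 to 41 (a round pad under it reaches z=33, 68 from the pivot); the rib stands along its middle, 6 thick, 19 to 107 mm from the pivot, up to z=60.
- lever_a (a joint): Cam lever of dish_clamp_a, on a level axis along the clamp's x. 0 = raised, 0.9 rad above level and leaning out to the clamp's -y; 0.9 = fully down, level, pointing to the clamp's -y (its stop). Elevation above level = 0.9 - value. It stays where it is left and takes about 4 to 6 N pressed down.
- lever_a_hinge (a point): Middle of that lever's hinge axis: (0, -66, 58) mm in the clamp's frame.
- lever_a_paddle (a point): Centre of the black paddle at the lever's end, 69 mm from the hinge axis; paddle 24 wide, 36 long, 12 thick; from there to the hinge the lever is a bar 14 wide, 10 thick. Moves with the lever.
- dish: Covered culture dish lying in dish_clamp_a's nest, 63 mm across, 16 high (its top at z=30 mm above the worktop); loose, about 16 g. Origin: centre of its underside.
- dish_clamp_b: The second dish clamp, same build and frame, with an empty nest. To be left alone.
- strap_b (a joint): Strap of the empty clamp, as strap_a. To be left alone.
- lever_b (a joint): Cam lever of the empty clamp, as lever_a. To be left alone.
- spare_dish: Bystander: another covered culture dish, 63 mm across, 16 high, lying on the worktop; origin at the centre of its underside.
- beaker: Bystander: small clear glass beaker, 60 mm across, 62 high; origin at the centre of its underside.
- green_tape: Bystander: roll of labelling tape lying flat, 68 mm across, 19 high; origin at the centre of its underside.
- forceps: Bystander: steel forceps lying flat, 127 long, 9 high; origin under the middle.
- small_bottle: Bystander: small reagent bottle with black cap, 47 mm across, 102 high; origin at the centre of its underside.
- eyepiece: Bystander: black microscope eyepiece standing up, 38 mm across, 56 high; origin at the centre of its underside.
- bench_timer: Bystander: small lab timer, 62x68x19; origin at the centre of its underside.
Mind the look-alikes: they are no part of the job. Leave any blue or purple look-alike of the dish alone.

How it is judged:
On the way, in this order (a step that is already met when the one before it is completed fails the run):
1. the strap is swung home across the dish, the lever still up (value of joint strap_a above 1.38 rad and value of joint lever_a below 0.4 rad), for 0.2 s.
2. the cam lever is pushed fully down with the strap home (value of joint strap_a above 1.38 rad and value of joint lever_a above 0.82 rad), for 0.2 s.
At the end, for the whole second after the job is handed in: strap_a within 0.07 rad of its stop and lever_a within 0.08 rad of fully down, both at rest; the dish flat in its nest within 6 mm of its centre; the empty clamp still open; the bystanders within 20 mm of where they stood (all of step 2 and velocity of joint each of strap_a, lever_a below 0.05 rad/s and horizontal distance between dish and dish_clamp_a below 0.006 m and z of dish in the frame of dish_clamp_a below 0.018 m and angle between dish's own z axis and vertical below 0.06 rad and value of joint strap_b below 0.45 rad and value of joint lever_b below 0.25 rad and not (distance of any of spare_dish, beaker, green_tape, forceps, small_bottle, eyepiece, bench_timer from where it was at the start of the episode above 0.02 m)); the robot touches nothing.
It fails at once if the lever is pushed down before the strap is home (value of joint lever_a above 0.45 rad and value of joint strap_a below 1.33 rad).
It fails at once if the dish is lifted, tipped or pushed out of its nest (z of dish in the frame of dish_clamp_a above 0.024 m or horizontal distance between dish and dish_clamp_a above 0.008 m or angle between dish's own z axis and vertical above 0.2 rad).
It fails at once if the empty clamp is worked (value of joint strap_b above 0.5 rad or value of joint lever_b above 0.3 rad or distance of dish_clamp_b from where it was at the start of the episode above 0.02 m).
It fails at once if a bystander is moved or picked up (distance of any of spare_dish, beaker, green_tape, forceps, small_bottle, eyepiece, bench_timer from where it was at the start of the episode above 0.02 m).
It also fails if it takes over 45 s, if anything falls off the work surface, if the arm or the gripper's body presses on something with over 40 N, if the wrist force passes 120 N, or if a joint passes its speed limit or range.

## Robot

A 7-joint arm with a two-finger parallel gripper is mounted at the origin on a cart in front of the work surface, level with it; the furniture and walls round the work are solid. World frame = base frame: x ahead of the robot, y to its left, z up, the work surface at z = 0. Lengths are in m, angles in rad, forces in N, time in s.
With the tool pointing down it reaches from about 0.425 to 0.95 m from the base axis. Payload 16.7 kg.
Tool frame: the origin (TCP) lies on the mounting face of the last link; the fingertips stand 199 mm ahead of it and the grasp point (between the pads) lies 180 mm ahead of it (bot.nose_length is the distance from the TCP to the fingertips, in m); z points along the fingers, y is the line along which they close (so a half turn about z gives the same grasp; the last joint's range is limited). The gripper opens to 94 mm and grips with 3 to 60 N. Pads are 16 mm wide; open, the fingers measure 119 mm over their backs; the gripper's body (75 mm by 177 mm) begins 78 mm behind the grasp point.
Start: joints at [-1.292, 0.426, 0.074, 1.606, -0.034, 1.111, -0.067], TCP at [0.281, 0.614, 0.405] pointing down, gripper open.
Joint ranges: [-2.85, 2.85], [-0.5, 2.14], [-1.23, 1.37], [0.21, 2.46], [-1.02, 4.16], [0.16, 2.05], [-2.73, 2.73]. Speed limits (rad/s): [1.89, 1.89, 2.39, 2.39, 3.01, 3.01, 3.01].

## Interface

Orientations are given as a rotation vector (axis times angle).
In Python, from plant import sense, viewer, hand_in, bot gives the robot as it stands.
- The arm moves only by the tool apply_moves, never from a script. Its argument "series" is a list of rows, each a list of 3 entries, a list of its own where there are three numbers: the opening in per cent of the stroke, from 0 (shut) to 100 (fully open), then the shift along the tool's x, y, z in mm, then the turn about the tool's z in degrees. In form: [[gripper, [dx, dy, dz], spin], ...]. A call has 1 to 8 rows; each row is the pose to reach, as a shift and turn from the pose commanded when the call began, along the tool's axes at that moment; what a row does not reach only later rows make up. A row lasts 1/12 s, in which the tool goes at most 41.7 mm and 7.16 degrees, less where a joint would pass 70% of its speed; a pose out of reach is approached as far as the arm can. A call with a gripper value outside its range is refused whole. The fingers move at their own pace and stop on an object; the grip force is fixed at half the most. Time passes only in rows, so rows that repeat a pose let the fingers close. It gives the time, the measured TCP pose, the force, the opening and the grip force at its end, in the units of the state.
- sense(): the state, without advancing time (a new reading comes with each control period).
- viewer.read_camera(name): name is "side" or "top" or "wrist"; returns the picture (480x640x3 uint8, red, green, blue); there is no depth.
- viewer.camera_params(name): a dict with "vfov" (degrees; the focal length in pixels is half the picture's height over the tangent of half this angle, whatever the lens; pixels are square), "cx", "cy" (the principal point, pixels), "k1" (the pictures are not rectified: a ray, as slopes to the right and down, at radius r is drawn at 1 + k1 r^2 times it, then the intrinsics apply), "cam_to_world" (4x4, takes a point from camera to world coordinates); the wrist camera has in their place "tool_from_camera" (4x4, takes a point from camera to tool coordinates, whose origin is the TCP and whose axes are the flange's). Camera axes: x right, y down, z forward; pixel columns grow to the right and rows downward; lengths in m; the calibration is good to about 2 mm. A picture is of the moment at which its call begins: read the wrist's pose just before it. camera_params takes no time and is no camera call.
- hand_in(): hands the job in; it is judged then, once.
The state is a dict: "time_s": time; "joint_positions": joint angles; "dq": joint speeds; "effort": joint torques, N m; "tool_pos": TCP position; "tcp_rot": TCP orientation; "wrist_force": force on the tool from outside, world axes, zero at the start; "torque": the same for the moment, N m; "width": opening from 0.0 (shut) to 1.0 (fully open); "finger_force": force on a finger pad.
Only numpy, scipy, OpenCV 4.12 (cv2) and the standard library are available. Lean on these libraries where they do the work, as an engineer would, in place of code of your own. Each camera call takes 0.05 s, during which the arm holds its last target. There are 200 camera calls.

## Working session

There is one attempt and no reset: what is moved stays moved. The work goes in short steps, Python scripts to look and compute and a tool call to move; the robot and the scene stay as the last step left them, time stands still between calls to the robot, and variables do not carry over. Pictures are saved under pics/ and viewed, at most 10 in all, crops included, and the job is handed in when it is done.

Besides the shell and the picture viewer there is one more tool, called after "Request:" as name([rows], argument=value, ...), one row to a line, values as JSON. apply_moves: Moves the arm, as the interface text tells. Its arguments: {"type":"object","properties":{"series":{"type":"array"}},"required":["series"]}

```bash
mkdir -p pics; cat > h.py <<'E'
import numpy as np, cv2
from plant import sense, viewer, hand_in, bot
from scipy.spatial.transform import Rotation as R
def snap(name,f):
    s=sense(); im=viewer.read_camera(name); cv2.imwrite(f'pics/{f}.png',im[:,:,::-1]); return im,s
def cam(name,s=None):
    p=viewer.camera_params(name); f=240/np.tan(np.radians(p['vfov'])/2)
    if name=='wrist':
        T=np.eye(4);T[:3,:3]=R.from_rotvec(s['tcp_rot']).as_matrix();T[:3,3]=s['tool_pos'];M=T@np.array(p['tool_from_camera'])
    else: M=np.array(p['cam_to_world'])
    return p,f,M
def ray(c,u,v):
    p,f,M=c; d=np.array([(u-p['cx'])/f,(v-p['cy'])/f]); x=d.copy()
    for _ in range(20): x=d/(1+p['k1']*(x@x))
    r=M[:3,:3]@np.array([x[0],x[1],1]); return M[:3,3],r
def plane(c,u,v,z):
    o,r=ray(c,u,v); return o+r*(z-o[2])/r[2]
def proj(c,P):
    p,f,M=c; q=M[:3,:3].T@(np.array(P)-M[:3,3]); x=q[:2]/q[2]; x=x*(1+p['k1']*(x@x)); return x*f+[p['cx'],p['cy']]
E
python3 - <<'E'
from h import *
for n in('top','side'):
    snap(n,n+'0'); p,f,M=cam(n); print(n,p['vfov'],p['k1'],M.round(3).tolist())
s=sense();print(s['tool_pos'],s['tcp_rot'],s['time_s'],s['wrist_force'])
print(R.from_rotvec(s['tcp_rot']).as_matrix().round(3))
E
```

```text
top 47.59269243676487 -0.0786158180264257 [[0.012, -0.977, 0.213, 0.252], [-1.0, -0.013, -0.002, 0.012], [0.004, -0.213, -0.977, 1.485], [0.0, 0.0, 0.0, 1.0]]
side 45.87179226915804 -0.004538706312215399 [[-0.999, 0.03, -0.037, 0.603], [0.047, 0.572, -0.819, 1.146], [-0.003, -0.82, -0.573, 0.885], [0.0, 0.0, 0.0, 1.0]]
[0.28060439 0.61372867 0.40406732] [-6.68476745e-01 -3.06948343e+00  1.73882318e-03] 0.1 [-0.66175878  1.04510893  0.25164832]
[[-0.909  0.416 -0.   ]
 [ 0.416  0.909 -0.001]
 [-0.    -0.001 -1.   ]]
```

View pics/top0.png

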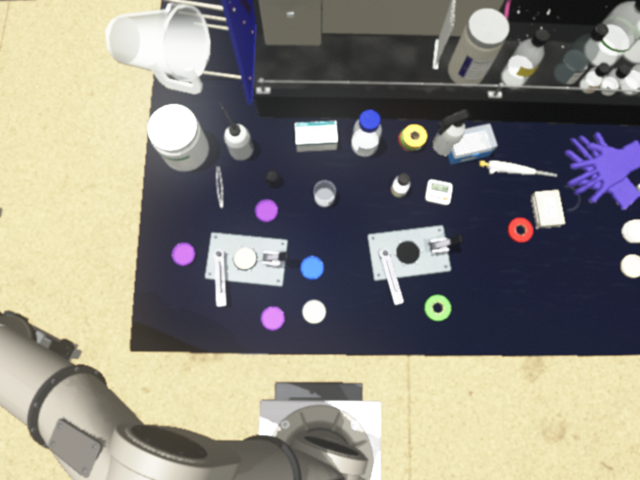

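View pics/side0.png

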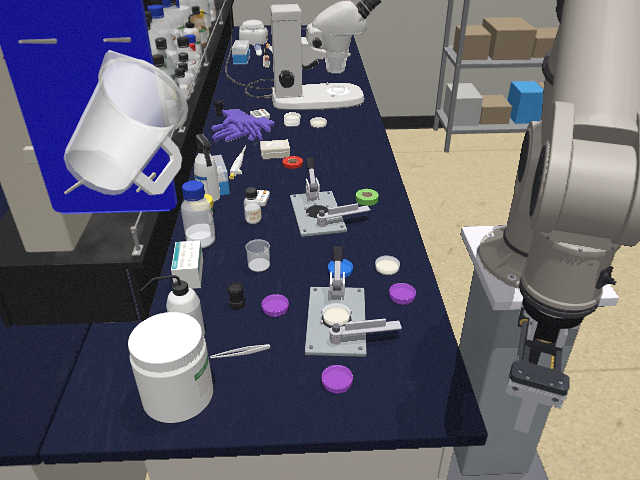

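```bash
python3 - <<'E'
from h import *
im=cv2.imread('pics/top0.png'); c=cam('top')
x0,y0=195,220; cr=im[y0:310,x0:345]
cv2.imwrite('pics/c0.png',cv2.resize(cr,None,fx=5,fy=5,interpolation=cv2.INTER_CUBIC))
hsv=cv2.cvtColor(cr,cv2.COLOR_BGR2HSV)
m=((hsv[...,2]>110)&(hsv[...,1]<75)).astype(np.uint8)
n,l,st,ce=cv2.connectedComponentsWithStats(m)
for i in range(1,n):
    if st[i,4]>100:
        print(st[i],ce[i]+[x0,y0])
for n_,(u,v,z) in dict(dish=(245.5,259,.03),pivot=(220,254.5,.056),strapend=(221.5,304,.041),pl1=(208,233,.012),pl2=(288,238,.012),pl3=(284,287,.012),pl4=(205,281,.012)).items(): print(n_,plane(c,u,v,z).round(4))
cs=cam('side')
for n_,(u,v,z) in dict(dish=(337,315,.03),pl1=(311,288,.012),pl2=(364,288,.012),pl3=(367,353,.012),pl4=(305,352,.012)).items(): print(n_,plane(cs,u,v,z).round(4))
E
```

```text
[   9   12   84   75 4025] [243.52447205 261.43950311]
[107  79  24  11 202] [313.5        304.91089109]
dish [0.5215 0.2059 0.03  ]
pivot [0.528  0.2714 0.056 ]
strapend [0.397  0.2636 0.041 ]
pl1 [0.597  0.3161 0.012 ]
pl2 [0.5857 0.0926 0.012 ]
pl3 [0.4488 0.1002 0.012 ]
pl4 [0.4621 0.3169 0.012 ]
dish [0.5259 0.2205 0.03  ]
pl1 [0.5796 0.1037 0.012 ]
pl2 [0.4532 0.1102 0.012 ]
pl3 [0.4701 0.3198 0.012 ]
pl4 [0.599  0.3105 0.012 ]
```

View pics/c0.png

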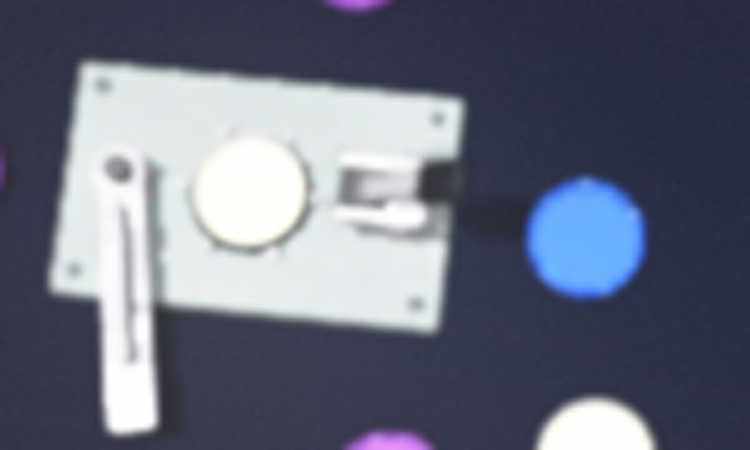

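Clamp a is the left one: dish centre at about (245,259) px, pivot (219,254), strap end (221,304), lever at right (283,258). The top and side views agree to about 5 mm. Next I move above it for a close look.

Request:
apply_moves([
  [0, [-304, -256, 0], -29],
  [0, [-304, -256, 0], -29],
  [0, [-304, -256, 0], -29],
  [0, [-304, -256, 0], -29],
  [0, [-304, -256, 0], -29],
  [0, [-304, -256, 0], -29],
  [0, [-304, -256, 0], -29],
  [0, [-304, -256, 0], -29],
])

```text
time_s: 0.77
tool_pos: [0.4232, 0.3113, 0.4046]
tcp_rot: [0.121, -3.139, 0.0]
wrist_force: [1.7, -0.2, -0.4]
width: 0.465
finger_force: 0.0
```

Request:
apply_moves([
  [0, [-40, -40, 0], 0],
  [0, [-40, -40, 0], 0],
  [0, [-40, -40, 0], 0],
])

```text
time_s: 1.02
tool_pos: [0.4684, 0.273, 0.4047]
tcp_rot: [-0.112, 3.139, -0.001]
wrist_force: [-0.5, -0.3, 0.4]
width: 0.255
finger_force: 0.0
```

```bash
python3 - <<'E'
from h import *
im,s=snap('wrist','w0'); print(s['tool_pos'],s['tcp_rot'])
import json; json.dump([list(map(float,s['tool_pos'])),list(map(float,s['tcp_rot']))],open('w0.json','w'))
c=cam('wrist',s); print(c[2].round(3).tolist())
E
```

```text
[0.4684219  0.27303117 0.40468362] [-1.12186244e-01  3.13888048e+00 -1.45605926e-03]
[[-0.072, 0.967, 0.243, 0.399], [0.997, 0.07, 0.017, 0.268], [-0.001, 0.244, -0.97, 0.384], [0.0, 0.0, 0.0, 1.0]]
```

View pics/w0.png

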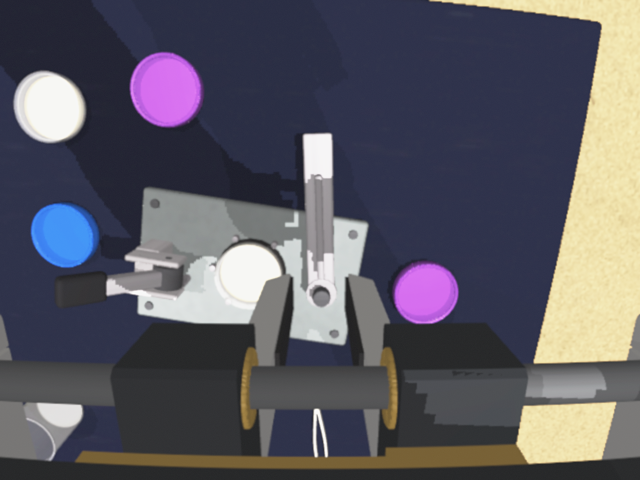

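The wrist view shows dish at (250,272), pivot cap (321,296), strap far end (318,134), paddle (80,290), and plate corners (147,188), (368,223), (344,345).

```bash
python3 - <<'E'
from h import *; import json
t,r=json.load(open('w0.json')); c=cam('wrist',dict(tool_pos=t,tcp_rot=r))
P={n:plane(c,*q) for n,q in dict(dish=(250,272,.03),pivot=(321,296,.056),end=(318,134,.041),ribend=(318.5,178,.06),p1=(147,188,.012),p2=(368,223,.012),p3=(344,345,.012),paddle=(80,290,.112)).items()}
for k,v in P.items(): print(k,v.round(4))
e=P['p2']-P['p1']; yaw=np.arctan2(-e[0],e[1]); o=(P['p1']+P['p3'])/2
print('len',np.linalg.norm(e),np.linalg.norm(P['p3']-P['p2']),np.degrees(yaw),o)
d=P['pivot']-P['dish']; print(np.hypot(*d[:2]),np.degrees(np.arctan2(-d[0],d[1])))
d=P['end']-P['pivot'];print('strap',np.hypot(*d[:2]),np.degrees(np.arctan2(d[1],d[0])))
E
```

```text
dish [0.5222 0.2129 0.03  ]
pivot [0.5305 0.2789 0.056 ]
end [0.395  0.2665 0.041 ]
ribend [0.4292 0.2694 0.06  ]
p1 [0.4537 0.1113 0.012 ]
p2 [0.4721 0.319  0.012 ]
p3 [0.5998 0.3077 0.012 ]
paddle [0.5173 0.1002 0.112 ]
len 0.20845338038789338 0.1281661860798641 -5.069253354835157 [0.52674463 0.20950981 0.012     ]
0.06655375708099147 -7.162267508333683
strap 0.13606607001005408 -174.7739613955827
```

Request:
apply_moves([
  [0, [23, 40, 0], 0],
  [0, [23, 40, 0], 0],
  [0, [23, 40, 40], 0],
  [0, [23, 40, 80], 0],
  [0, [23, 40, 120], 0],
  [0, [23, 40, 157], 0],
  [0, [23, 40, 157], 0],
  [0, [23, 40, 157], 0],
])

```text
time_s: 1.73
tool_pos: [0.4388, 0.3152, 0.2468]
tcp_rot: [0.123, -3.136, 0.004]
wrist_force: [0.3, -0.6, 0.8]
width: 0.006
finger_force: 0.0
```

```bash
python3 - <<'E'
from h import *
im,s=snap('wrist','w1'); print(s['tool_pos'],s['tcp_rot'],s['wrist_force'],s['width'],bot.nose_length)
E
```

```text
[0.43883863 0.31521599 0.24684359] [ 0.12328572 -3.13594683  0.00373152] [ 0.31759114 -0.58523978  0.80465594] 0.006266076541069476 0.1992
```

View pics/w1.png

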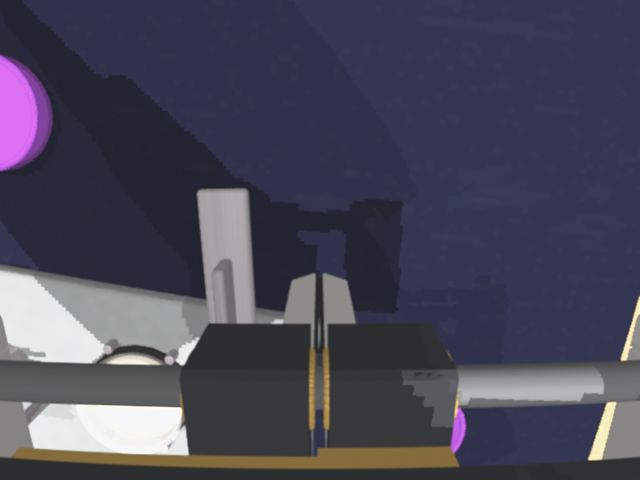

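The closed finger stands clear beside the strap on its outer side, with the strap end at (222,190) and the fingertips at (318,280). Now I compute the arc.

```bash
cat >> h.py <<'E'
piv=np.array([.5307,.2788])
def arc(ths,off,s,th_now,r=.085):
    T=R.from_rotvec(s['tcp_rot']).as_matrix()
    for th in ths:
        a=np.radians(th);u=np.array([np.cos(a),np.sin(a)]);n=np.array([-u[1],u[0]])
        w=np.append(piv+r*u-off*n,.247)-s['tool_pos']
        print(th,(T.T@w*1000).round(1),round(th_now-th,1))
E
python3 - <<'E'
from h import *
s=sense(); arc([-174.8,-169,-163,-157,-151,-145,-139],.017,s,-174.8)
E
```

```text
-174.8 [ -2.7 -27.8   1.6] 0.0
-169 [ -1.5 -36.5   1.6] -5.8
-163 [ -1.2 -45.6   1.6] -11.8
-157 [ -1.9 -54.6   1.6] -17.8
-151 [ -3.5 -63.5   1.6] -23.8
-145 [ -6.  -72.3   1.6] -29.8
-139 [ -9.5 -80.7   1.6] -35.8
```

Request:
apply_moves([
  [0, [-3, -16, 0], 0],
  [0, [-3, -28, 0], 0],
  [0, [-2, -37, 0], -6],
  [0, [-1, -46, 0], -12],
  [0, [-2, -55, 0], -18],
  [0, [-4, -63, 0], -24],
  [0, [-6, -72, 0], -30],
  [0, [-10, -81, 0], -36],
])

```text
time_s: 2.45
tool_pos: [0.4564, 0.2345, 0.2501]
tcp_rot: [-1.092, 2.942, 0.001]
wrist_force: [-0.3, 0.9, 1.2]
width: 0.005
finger_force: 0.8
```

```bash
python3 - <<'E'
from h import *
im,s=snap('top','t1'); print(s['tool_pos'],s['tcp_rot'],s['wrist_force'])
cs=snap('side','s1')
a=cv2.imread('pics/t1.png')[220:310,195:345];b=cv2.imread('pics/s1.png')[220:380,260:440]
cv2.imwrite('pics/m1.png',np.hstack([cv2.resize(a,(400,240)),cv2.resize(b,(400,356))[:240]]) if 0 else np.vstack([cv2.resize(a,(500,300)),cv2.resize(b,(500,300))]))
v=R.from_rotvec(s['tcp_rot']).as_matrix()[:,1];ty=np.degrees(np.arctan2(v[1],v[0]));print(ty)
arc([-145,-139,-133,-127,-121,-115,-109,-103,-97],.017,s,-174.8+(ty-94.5))
E
```

```text
[0.456372   0.2344964  0.25008716] [-1.09186876e+00  2.94234171e+00  9.24702357e-04] [-0.25089668  0.91133632  1.24111469]
130.71855645127772
-145 [-2.3 10.5  3.1] 6.4
-139 [-0.1  1.7  3.1] 0.4
-133 [ 1.1 -7.3  3.1] -5.6
-127 [  1.4 -16.4   3.1] -11.6
-121 [  0.8 -25.4   3.1] -17.6
-115 [ -0.8 -34.4   3.1] -23.6
-109 [ -3.3 -43.1   3.1] -29.6
-103 [ -6.6 -51.5   3.1] -35.6
-97 [-10.9 -59.5   3.2] -41.6
```

View pics/m1.png

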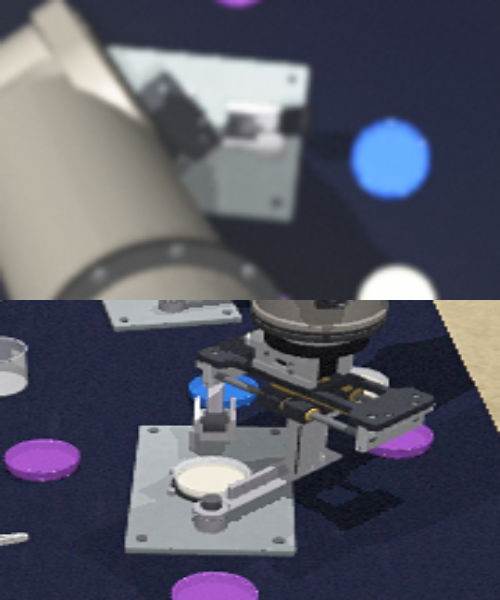

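Request:
apply_moves([
  [0, [1, -7, 2], -5.5],
  [0, [1, -16, 2], -11.5],
  [0, [1, -25, 2], -17.5],
  [0, [-1, -34, 2], -23.5],
  [0, [-3, -43, 2], -29.5],
  [0, [-7, -51, 2], -35.5],
  [0, [-11, -59, 2], -41.5],
  [0, [-11, -59, 2], -41.5],
])

```text
time_s: 3.22
tool_pos: [0.5039, 0.1965, 0.2469]
tcp_rot: [-2.058, 2.371, -0.002]
wrist_force: [-0.2, 0.2, 0.3]
width: 0.008
finger_force: 0.0
```

```bash
python3 - <<'E'
from h import *
im,s=snap('side','s2'); print(s['tool_pos'],s['tcp_rot'],s['wrist_force'])
iw,_=snap('wrist','w2')
b=cv2.imread('pics/s2.png')[230:370,280:420]
cv2.imwrite('pics/m2.png',np.hstack([cv2.resize(b,(400,400)),cv2.resize(cv2.imread('pics/w2.png'),(400,300))[0:300].copy() if 0 else cv2.resize(cv2.imread('pics/w2.png'),(400,400))]))
arc([-97,-95,-93],.017,s,0)
E
```

```text
[0.5039086  0.19650904 0.24692068] [-2.05830039e+00  2.37109106e+00 -1.69741429e-03] [-0.21360744  0.16589971  0.33547282]
-97 [ 0.1  0.4 -0.1] 97
-95 [ 0.6 -2.6 -0.1] 95
-93 [ 0.9 -5.6 -0.1] 93
```

View pics/m2.png

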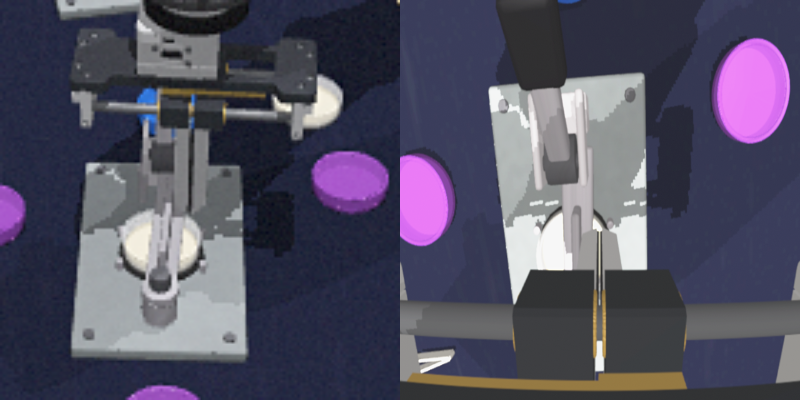

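The strap is almost home: its end lies under the lever block and the dish is in place. I keep pushing gently toward the stop.

Request:
apply_moves([
  [0, [0.5, -1.5, 0], -1],
  [0, [1, -3, 0], -2],
  [0, [1, -4, 0], -2],
  [0, [1, -4, 0], -2],
])

```text
time_s: 3.65
tool_pos: [0.5064, 0.1957, 0.2458]
tcp_rot: [-2.1, 2.337, -0.0]
wrist_force: [0.1, 0.4, -0.0]
width: 0.006
finger_force: 0.1
```

Request:
apply_moves([
  [0, [0, -1.5, 0], 0],
  [0, [0, -3, 0], 0],
  [0, [0, -3, 0], 0],
  [0, [0, -3, 0], 0],
])

```text
time_s: 3.98
tool_pos: [0.5096, 0.1951, 0.2456]
tcp_rot: [-2.1, 2.336, -0.0]
wrist_force: [-0.4, -0.1, 0.0]
width: 0.0
finger_force: 0.0
```

Request:
apply_moves([
  [0, [0, -1.5, 0], 0],
  [0, [0, -3, 0], 0],
  [0, [0, -3, 0], 0],
  [0, [0, -3, 0], 0],
])

```text
time_s: 4.32
tool_pos: [0.5113, 0.195, 0.2453]
tcp_rot: [2.099, -2.333, -0.002]
wrist_force: [-10.8, 1.5, 6.8]
width: 0.003
finger_force: 5.4
```

The stop is reached: 11 N on the finger with no more travel. I hold there, back off, rise, then go above the paddle.

Request:
apply_moves([
  [0, [0, -3, 0], 0],
  [0, [0, -3, 0], 0],
  [0, [0, 12, 0], 0],
  [0, [0, 15, -40], 0],
  [0, [0, 15, -80], 0],
  [0, [0, 15, -115], 0],
  [0, [30, 5, -115], 0],
  [0, [60, -5, -115], 0],
])

```text
time_s: 4.98
tool_pos: [0.5114, 0.1353, 0.3632]
tcp_rot: [-2.102, 2.329, -0.003]
wrist_force: [-0.0, -1.0, -0.8]
width: 0.004
finger_force: 0.0
```

Request:
apply_moves([
  [0, [37, -8, 0], 0],
  [0, [37, -8, 0], 0],
  [0, [37, -8, 0], 0],
])

```text
time_s: 5.23
tool_pos: [0.5154, 0.0949, 0.3608]
tcp_rot: [2.096, -2.34, 0.001]
wrist_force: [-0.2, 0.5, 0.5]
width: 0.004
finger_force: 0.0
```

```bash
python3 - <<'E'
from h import *
im,s=snap('side','s3'); print(s['tool_pos'],s['tcp_rot'],s['wrist_force'])
iw,_=snap('wrist','w3'); it,_=snap('top','t3')
r=lambda f,y,x:cv2.resize(cv2.imread(f'pics/{f}.png')[y[0]:y[1],x[0]:x[1]],(400,400))
cv2.imwrite('pics/m3.png',np.hstack([r('s3',(230,370),(280,420)),r('w3',(0,480),(0,640))]))
E
```

```text
[0.51539064 0.09490568 0.3607979 ] [ 2.09591682e+00 -2.34009438e+00  7.59764654e-04] [-0.24607051  0.49674321  0.46901897]
```

View pics/m3.png

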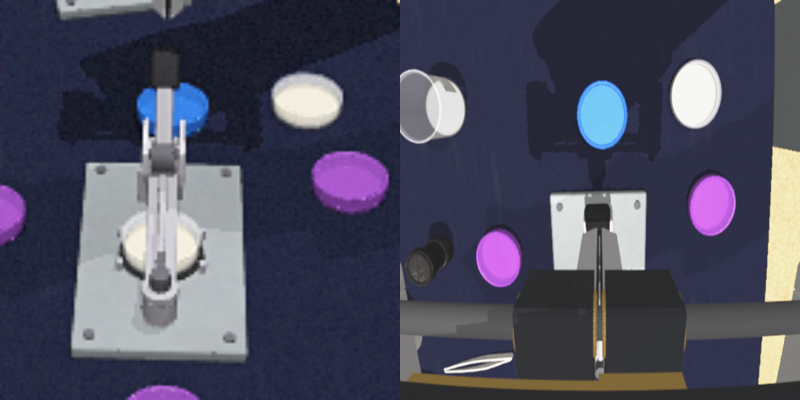

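The strap lies across the dish, in line with the clamp, and the finger is above the paddle. I press down, moving outward slightly.

Request:
apply_moves([
  [0, [0, 0, 20], 0],
  [0, [0, 0, 30], 0],
  [0, [1, 0, 38], 0],
  [0, [3, 0, 46], 0],
  [0, [5, 0, 54], 0],
  [0, [7, 0, 62], 0],
  [0, [9, 0, 70], 0],
  [0, [11, 0, 76], 0],
])

```text
time_s: 6.05
tool_pos: [0.5139, 0.086, 0.2839]
tcp_rot: [2.101, -2.335, -0.0]
wrist_force: [1.5, -1.7, 4.3]
width: 0.009
finger_force: 1.8
```

Request:
apply_moves([
  [0, [1, 0, 6], 0],
  [0, [2, 0, 12], 0],
  [0, [3, 0, 18], 0],
  [0, [3, 0, 20], 0],
  [0, [3, 0, 20], 0],
])

```text
time_s: 6.47
tool_pos: [0.5134, 0.0831, 0.264]
tcp_rot: [2.1, -2.335, -0.001]
wrist_force: [0.4, -0.1, -0.1]
width: 0.003
finger_force: 0.0
```

Request:
apply_moves([
  [0, [0, 0, 1.5], 0],
  [0, [0, 0, 3], 0],
  [0, [0, 0, 3], 0],
  [0, [0, 0, 3], 0],
])

```text
time_s: 6.8
tool_pos: [0.5136, 0.0833, 0.2628]
tcp_rot: [-2.101, 2.336, -0.0]
wrist_force: [-8.2, -2.6, 24.3]
width: 0.007
finger_force: 11.9
```

The lever is on its stop with 24 N. I hold, then retract and check.

Request:
apply_moves([
  [0, [0, 0, 3], 0],
  [0, [0, 0, 3], 0],
  [0, [0, 0, -10], 0],
  [0, [0, 0, -50], 0],
  [0, [0, 0, -90], 0],
  [0, [0, 0, -120], 0],
  [0, [0, 0, -120], 0],
  [0, [0, 0, -120], 0],
])

```text
time_s: 7.47
tool_pos: [0.5138, 0.0833, 0.3835]
tcp_rot: [-2.099, 2.334, -0.003]
wrist_force: [-0.3, -0.5, -1.0]
width: 0.005
finger_force: 0.0
```

```bash
python3 - <<'E'
from h import *
im,s=snap('side','s4'); print(s['tool_pos'],s['wrist_force'],s['time_s'])
r=lambda f,y,x:cv2.resize(cv2.imread(f'pics/{f}.png')[y[0]:y[1],x[0]:x[1]],(400,400),interpolation=cv2.INTER_CUBIC)
cv2.imwrite('pics/m4.png',np.hstack([r('s4',(230,370),(280,420)),r('s4',(150,290),(240,380))]))
c=cam('side')
# expected paddle centre down vs yaw -5 clamp
for e in (0,.1,.2):
    h=66+69*np.cos(e); print(e,proj(c,[.525-.0872*h/1e3,.211-.9962*h/1e3,.058+.069*np.sin(e)]).round(1))
E
```

```text
[0.51382147 0.08329317 0.38352508] [-0.27224373 -0.51507418 -1.00233333] 7.4667
0 [338.2 264.9]
0.1 [338.2 262.7]
0.2 [338.2 260.7]
```

View pics/m4.png

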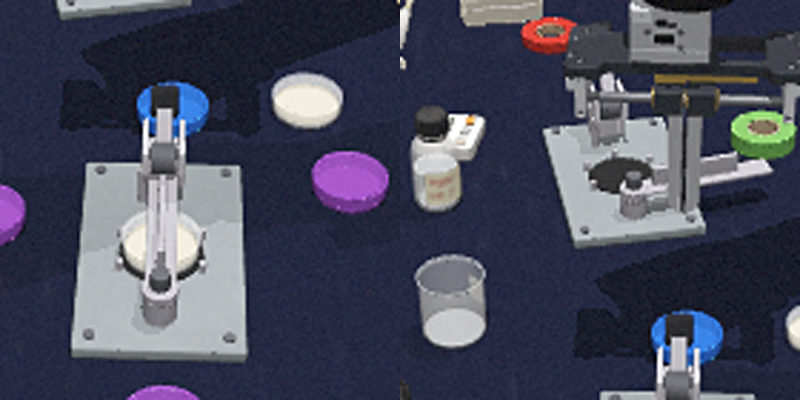

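The paddle is at about (338,265) px, exactly where the fully-down position projects. The strap is across the dish, the dish is seated, and clamp b is still open.

```bash
python3 -c "
from plant import hand_in
print(hand_in())"
```

```text
the job is handed in; nothing more can be done
None
```

The job is handed in, verdict not shown: on the last camera check strap_a was home across the dish, lever_a fully down, the dish in its nest, clamp b still open, and the robot clear of everything.

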